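# Find the label-guide gap that takes the feeler

## Robot

A 6-joint arm with a two-finger parallel gripper is mounted at the origin on the work surface. World frame = base frame: x ahead of the robot, y to its left, z up, the work surface at z = 0. Lengths are in m, angles in rad, forces in N, time in s.
With the tool pointing down it reaches from about 0.35 to 0.875 m from the base axis. Payload 4.2 kg.
Tool frame: the origin (TCP) lies midway between the tips of the shut fingers; the grasp point (between the pads) lies robot.grasp_offset behind it (robot.grasp_offset is the distance from the TCP to the grasp point, in m); z points along the fingers, y is the direction in which the jaws open and shut (so a half turn about z gives the same grasp; the last joint's range is limited). The gripper opens to 87 mm and grips with 3 to 60 N. Pads are 19 mm wide; open, the fingers measure 117 mm over their backs; the gripper's body (75 mm by 190 mm) begins 51 mm behind the grasp point.
Start: joints at [-0.98, 0.385, 0.008, 0, -1.194, -0.259], TCP at [0.204, -0.591, 0.223] pointing down, gripper open.
Joint ranges: [-3.14, 3.14], [-1.21, 2.06], [-1.07, 1.41], [-3.16, 2.05], [-2.99, -0.16], [-3.1, 3.1]. Speed limits (rad/s): [2.79, 2.79, 3.14, 3.14, 3.14, 3.14].

## Interface

Orientations are given as a unit quaternion [w, x, y, z].
In Python, from cell import robot gives the robot as it stands.
- The arm moves only by the tool drive_tool, never from a script. Its argument "commands" is a list of rows, each a list of 7 numbers: the shift along the tool's x, y, z in mm, then the turn, a rotation vector about the tool's x, y, z in degrees, then the closure, from -1 (fully open) to 1 (shut). A call has 1 to 12 rows; each row is the pose to reach, as a shift and turn from the pose commanded when the call began, along the tool's axes at that moment; what a row does not reach only later rows make up. A row lasts 1/12 s, in which the tool goes at most 41.7 mm and 7.16 degrees, less where a joint would pass 70% of its speed; a pose out of reach is approached as far as the arm can. A call with a gripper value outside its range is refused whole. The fingers move at their own pace and stop on an object; the grip force is fixed at half the most. Time passes only in rows, so rows that repeat a pose let the fingers close. It gives the time, the measured TCP pose, the force and the opening at its end, in the units of the state.
- robot.get_obs(): the state, without advancing time (a new reading comes with each control period).
- robot.snapshot(name): name is "scene" or "top" or "wrist"; returns a dict with "pixels" (400x640x3 uint8, blue, green, red), "range_z" (400x640 float32, m along the optical axis (not along the pixel's ray), 0 where there is no reading), "mtx" (3x3 intrinsics, pixels), "R" (3x3) and "t" (3): a world point X has camera coordinates R X + t; the wrist camera has in their place "tool_from_camera" (4x4, takes a point from camera to tool coordinates, whose origin is the TCP and whose axes are the flange's). Camera axes: x right, y down, z forward; pixel columns grow to the right and rows downward; lengths in m; the calibration is good to about 2 mm. The wrist camera is an equidistant fisheye: a pixel r from the principal point sees the ray r / f radians off the axis. A picture is of the moment at which its call begins: read the wrist's pose just before it.
- robot.hand_in(): hands the job in, once; it reports no verdict.
The state is a dict: "time_s": time; "joint_pos": joint angles; "dq": joint speeds; "effort": joint torques, N m; "tcp_pos": TCP position; "tool_rot": TCP orientation; "force": force on the tool from outside, world axes, zero at the start; "moment": the same for the moment, N m; "opening": opening from 0.0 (shut) to 1.0 (fully open).
Only numpy, scipy, OpenCV 4.12 (cv2) and the standard library are available. Lean on these libraries where they do the work, as an engineer would, in place of code of your own. Each camera call takes 0.05 s, during which the arm holds its last target. There are 200 camera calls.

## Task

Draw the feeler gauge from its wooden holder and slide its blade down into the gaps of the metal guide block until you find the one gap it goes into all the way; the other two jam part way. Never push so hard that the gauge's overload handle gives way noticeably, leave the gauge upright and fully home (collar down on the block) in the gap that fits, let go of it, and leave the bottles and other loose things around it in place.

Things in the scene. Friction and masses are not known exactly. Their poses are not given: they have to be found in the camera images.
- gauge: Feeler gauge, upright in the holder at first, 140 g. Origin: centre of the underside of its steel collar (30 x 30, 6 thick); z up along the handle. Black handle from z = 14 to 78 mm, 28 along x, 22 along y: grip near z = 50 across the 22. Steel blade from z = 0 to -62 mm, 20 wide along x, 4 thick along y. Half a turn about z makes no difference.
- gauge_blade (a joint): Overload slide of the gauge: the blade and collar are pushed back up into the handle, in m. It stays at 0 until the blade is pushed with about 18 N, then gives way along a spring of 1500 N/m. Beyond 0.003 (about 22 N) the gauge counts as forced.
- holder: Wooden block 74 x 60 mm, 75 mm tall, fixed to the bench, standing on its origin; a slot from above through its middle (26 mm along its x, 8 mm along its y) holds the blade, and the gauge's collar lies on its top. To draw the gauge, lift it straight up 65 mm or more.
- guide: Aluminium guide block fixed to the bench, 60 mm along x, 200 along y, 86 tall, base plate 80 x 216 x 8. Origin: centre of the underside. Three gaps 65 mm apart in a row along y, open at the top, each 34 mm long along x and 6.5 wide along y, the mouth flaring to 14 wide over the top 8. The blade enters from above, its y along the guide's y (either way round).
- gap_left (a point): Middle of the mouth of the gap at the +y end of the guide, in its top face (axes as the guide: z up). In every gap a sprung shoe rubs the blade from about 10 mm down and drags on it with about 2 to 9 N, most near 25 mm. In one gap the blade goes on down its full 62 mm until the collar meets the block's top; in the other two it stops hard 30 to 50 mm down. Which is which varies and is not visible.
- gap_middle (a point): The same point of the middle gap.
- gap_right (a point): The same point of the gap at the -y end of the guide.
- bottle_a: Bystander: small amber glass bottle with blue cap, 32 diameter, 78 tall, standing (mm). Origin: centre of its underside.
- bottle_b: Bystander: a second bottle like it (mm). Origin: centre of its underside.
- jar: Bystander: squat amber jar with black lid, 54 diameter, 55 tall, standing (mm). Origin: centre of its underside.
- roll: Bystander: roll of paper labels, 76 diameter, 45 tall, standing on end (mm). Origin: centre of its underside.
- driver: Bystander: screwdriver, 170 long, lying (mm).
- cup: Bystander: white ceramic cup, 70 diameter, 70 tall, standing (mm). Origin: centre of its underside.
Mind the look-alikes: they are no part of the job. There is more than one size of the guide; the one meant has the size given above. There is more than one size of the gauge; the one meant has the size given above.

How it is judged:
By the outcome, as a careful person would: the job done as asked, in the order asked, and still so for the second after the job is handed in, with the robot touching nothing.
It also fails if it takes over 58 s, if anything falls off the work surface, if the arm or the gripper's body presses on something with over 40 N, if the wrist force passes 120 N, or if a joint passes its speed limit or range.

## Working session

There is one attempt and no reset: what is moved stays moved. The work goes in short steps, Python scripts to look and compute and a tool call to move; the robot and the scene stay as the last step left them, time stands still between calls to the robot, and variables do not carry over. Pictures are saved under pics/ and viewed, on a budget of 10 in all, crops included, one or two more only if the job needs it, and the job is handed in when it is done.

Besides the shell and the picture viewer there is one more tool, called after ">>>" in YAML: its name, and indented under it one key for each argument. drive_tool: Moves the arm, as the interface text tells. Its arguments: {"type":"object","properties":{"commands":{"type":"array"}},"required":["commands"]}

```bash
ls; mkdir -p pics
python3 - <<'E'
from cell import robot
import cv2,numpy as np
o=robot.get_obs();print(o, robot.grasp_offset)
for n in("scene","top"):
    s=robot.snapshot(n);cv2.imwrite(f"pics/{n}0.png",s["pixels"]);np.savez(f"{n}0.npz",**{k:v for k,v in s.items()})
    print(n,s["mtx"],s["R"],s["t"])
E
```

```text
pics
{'time_s': 0.0, 'joint_pos': array([-9.80388067e-01,  3.85564891e-01,  6.63072752e-03, -4.63868848e-04,
       -1.19400102e+00, -2.58591221e-01]), 'dq': array([-6.58510480e-04, -1.22273239e-05, -4.30242464e-04,  1.36066356e-03,
       -5.30977719e-04,  8.60416353e-04]), 'effort': array([-3.69894478e-04, -3.90663278e+01,  1.87411362e+01,  4.22013894e+00,
        1.09484437e-02, -2.08379461e-04]), 'tcp_pos': array([ 0.20341025, -0.59034185,  0.2214617 ]), 'tool_rot': array([-2.44021499e-04, -1.65063950e-01,  9.86282263e-01,  1.06329955e-03]), 'force': array([ 0.55584917, -0.55701442, -0.37545114]), 'moment': array([-0.0206097 ,  0.06867752, -0.02881715]), 'opening': 0.998207315519283} 0.0187
scene [[461.06915823   0.         317.34491734]
 [  0.         461.06915823 199.45656988]
 [  0.           0.           1.        ]] [[ 0.01115978  0.99991442  0.0068274 ]
 [ 0.60896533 -0.00138058 -0.79319564]
 [-0.79311833  0.01300954 -0.60892863]] [ 0.00157741 -0.2131325   1.54278724]
top [[494.50459727   0.         322.15823011]
 [  0.         494.50459727 199.32954915]
 [  0.           0.           1.        ]] [[ 0.00299733 -0.99999167  0.00277053]
 [-0.9996313  -0.003071   -0.02697849]
 [ 0.02698678 -0.00268865 -0.99963217]] [-0.01356058  0.43981278  1.3924574 ]
```

View pics/top0.png

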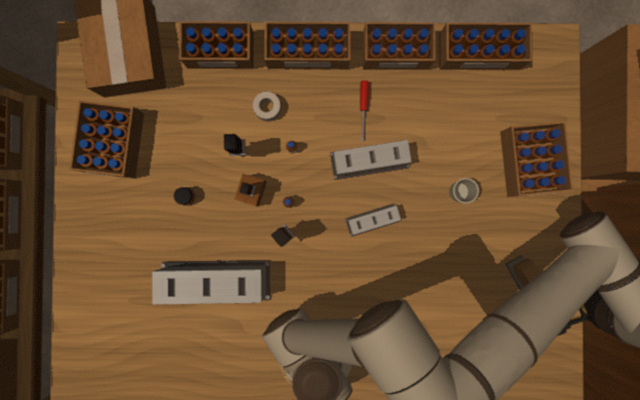

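View pics/scene0.png

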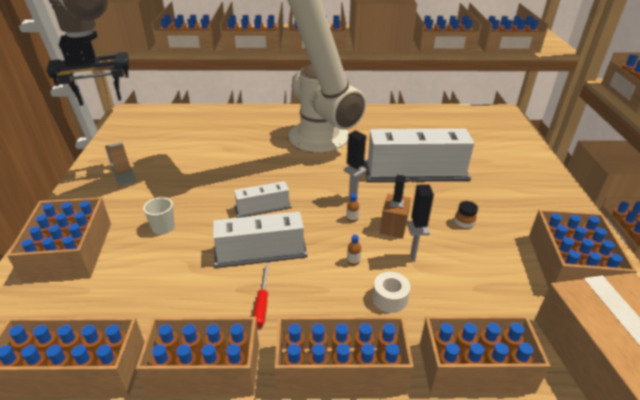

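The top view shows the gauge in its holder at (250,190). Guides are at (371,158), which is about 200 mm long and so the right one, at (374,219), small, and at (210,285), large. Next I'll use depth to get their heights, sizes and yaws.

```bash
cat > h.py <<'E'
import numpy as np,cv2
def cloud(s):
    d=s["range_z"];K=s["mtx"];v,u=np.mgrid[:d.shape[0],:d.shape[1]]
    c=np.stack([(u-K[0,2])/K[0,0]*d,(v-K[1,2])/K[1,1]*d,d],-1)
    X=(c-s["t"])@s["R"]; X[d==0]=np.nan; return X
def ray_z(s,u,v,z):
    K=s["mtx"];d=s["R"].T@np.array([(u-K[0,2])/K[0,0],(v-K[1,2])/K[1,1],1]);o=-s["R"].T@s["t"]
    return o+d*(z-o[2])/d[2]
E
python3 - <<'E'
from h import *
for n,rois in(("top",{"guide":(322,130,425,190),"holder":(228,165,275,212),"gaugeA":(215,128,250,160),"gaugeC":(268,222,300,250)}),("scene",{"guide":(205,200,315,270),"holder":(375,165,415,240)})):
    s=dict(np.load(n+"0.npz"));X=cloud(s)
    for k,(a,b,c,d) in rois.items():
        P=X[b:d,a:c].reshape(-1,3);P=P[~np.isnan(P[:,2])]
        h,e=np.histogram(P[:,2],np.arange(-.01,.2,.01));print(n,k,dict(zip(np.round(e[:-1],2).tolist(),h.tolist())))
        for lo,hi in ((.075,.1),(.06,.085),(.125,.17)):
            Q=P[(P[:,2]>lo)&(P[:,2]<hi)]
            if len(Q)>8:
                r=cv2.minAreaRect((Q[:,:2]*1000).astype(np.float32));print("  ",lo,hi,len(Q),np.round(np.median(Q,0),4),[np.round(x,1) for x in r])
im=cv2.imread("pics/top0.png")
a=cv2.resize(im[170:210,228:278],None,fx=8,fy=8,interpolation=cv2.INTER_CUBIC)
b=cv2.resize(im[133:183,325:419],None,fx=8,fy=8,interpolation=cv2.INTER_CUBIC)[:,:752]
c=np.zeros((600,752,3),np.uint8);c[:400]=b[:400];
sc=cv2.imread("pics/scene0.png")
cv2.imwrite("pics/guide_crop.png",b)
d=cv2.resize(sc[165:245,370:420],None,fx=5,fy=5,interpolation=cv2.INTER_CUBIC)
e=np.zeros((400,660,3),np.uint8);e[:320,:400]=a;e[:400,405:655]=d;cv2.imwrite("pics/holder_crop.png",e)
E
```

```text
top guide {-0.01: 1631, 0.0: 2513, 0.01: 148, 0.02: 22, 0.03: 37, 0.04: 30, 0.05: 35, 0.06: 81, 0.07: 80, 0.08: 1408, 0.09: 161, 0.1: 0, 0.11: 0, 0.12: 0, 0.13: 0, 0.14: 0, 0.15: 0, 0.16: 0, 0.17: 0, 0.18: 0}
   0.075 0.1 1613 [ 0.5516 -0.1474  0.0865] [array([ 552.5, -146.2]), array([ 60.8, 200.2]), np.float64(9.4)]
   0.06 0.085 607 [ 0.5475 -0.1477  0.0829] [array([ 550.4, -146.5]), array([ 64.7, 200.6]), np.float64(9.1)]
top holder {-0.01: 636, 0.0: 869, 0.01: 13, 0.02: 13, 0.03: 10, 0.04: 13, 0.05: 12, 0.06: 21, 0.07: 430, 0.08: 52, 0.09: 7, 0.1: 6, 0.11: 5, 0.12: 6, 0.13: 6, 0.14: 16, 0.15: 84, 0.16: 1, 0.17: 0, 0.18: 0}
   0.075 0.1 312 [0.4622 0.179  0.0774] [array([463.8, 184.5]), array([60.3, 73.7]), np.float64(72.5)]
   0.06 0.085 498 [0.4623 0.179  0.0758] [array([463.8, 184.5]), array([60.3, 73.7]), np.float64(72.5)]
   0.125 0.17 109 [0.4638 0.1831 0.1528] [array([463.4, 184.4]), array([21.9, 27.3]), np.float64(71.2)]
top gaugeA {-0.01: 305, 0.0: 388, 0.01: 2, 0.02: 0, 0.03: 0, 0.04: 0, 0.05: 0, 0.06: 0, 0.07: 0, 0.08: 0, 0.09: 57, 0.1: 24, 0.11: 8, 0.12: 9, 0.13: 20, 0
[... 925 characters left out ...]
3.7, -143.3]), array([ 65.2, 199.4]), np.float64(9.5)]
   0.06 0.085 1152 [ 0.575  -0.1428  0.0775] [array([ 553.9, -143.3]), array([ 65.6, 199.5]), np.float64(9.5)]
scene holder {-0.01: 528, 0.0: 598, 0.01: 225, 0.02: 204, 0.03: 197, 0.04: 193, 0.05: 105, 0.06: 90, 0.07: 377, 0.08: 47, 0.09: 116, 0.1: 33, 0.11: 44, 0.12: 56, 0.13: 48, 0.14: 51, 0.15: 71, 0.16: 6, 0.17: 1, 0.18: 0}
   0.075 0.1 332 [0.4794 0.1936 0.0798] [array([510.6, 180.4]), array([ 69.2, 173. ]), np.float64(82.7)]
   0.06 0.085 511 [0.4813 0.182  0.0746] [array([497.3, 183.7]), array([ 72.2, 147. ]), np.float64(84.7)]
   0.125 0.17 203 [0.477  0.1895 0.1455] [array([521.3, 187.6]), array([139. ,  27.2]), np.float64(0.4)]
```

View pics/guide_crop.png

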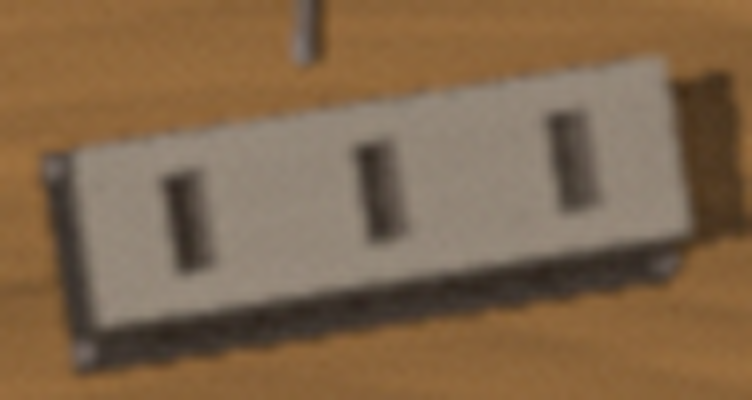

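View pics/holder_crop.png

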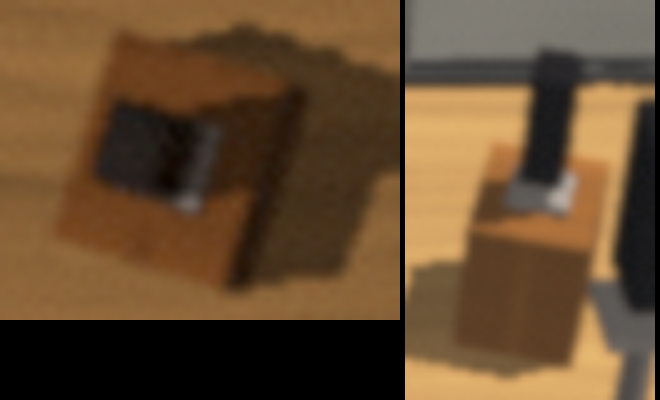

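Guide matches (60x200x86): centre about (0.552,-0.146), yaw 9.4°. The gauge is at (0.4635,0.1845), with its y at about 72° and top at 0.153. First I'll move above the guide for a close look.

```bash
cat >> h.py <<'E'
from scipy.spatial.transform import Rotation as Ro
def rot(q): return Ro.from_quat(np.r_[q[1:],q[0]])
def plan(o,p,yaw):
    "p target tcp, yaw deg of tool y in world (z down)"
    a=np.radians(yaw);y=np.array([np.cos(a),np.sin(a),0]);z=np.array([0,0,-1.]);T=Ro.from_matrix(np.c_[np.cross(y,z),y,z])
    R=rot(o["tool_rot"])
    print("shift",np.round(R.inv().apply(np.array(p)-o["tcp_pos"])*1000,1),"turn",np.round(np.degrees((R.inv()*T).as_rotvec()),2))
def wpix(o,s,u,v,z):
    "fisheye wrist pixel -> world at height z"
    K=s["mtx"];m=np.array([u-K[0,2],v-K[1,2]]);r=np.hypot(*m);th=r/K[0,0]
    d=np.r_[np.sin(th)*m/max(r,1e-9),np.cos(th)];M=s["tool_from_camera"];R=rot(o["tool_rot"])
    d=R.apply(M[:3,:3]@d);c=o["tcp_pos"]+R.apply(M[:3,3]);return c+d*(z-c[2])/d[2]
E
python3 - <<'E'
from h import *
from cell import robot
o=robot.get_obs();s=robot.snapshot("wrist");print(s["mtx"],s["tool_from_camera"])
plan(o,[.5,-.15,.3],99.4)
E
```

```text
[[309.70691629   0.         321.91602242]
 [  0.         309.70691629 194.03686183]
 [  0.           0.           1.        ]] [[ 4.86775053e-04 -9.60806786e-01 -2.77218475e-01  7.47473103e-02]
 [ 9.99999358e-01  1.84069850e-04  1.11796005e-03 -2.72593409e-06]
 [-1.02311604e-03 -2.77218842e-01  9.60806259e-01 -1.61560879e-01]
 [ 0.00000000e+00  0.00000000e+00  0.00000000e+00  1.00000000e+00]]
shift [-423.8  320.   -77.9] turn [ 0.11 -0.02  9.6 ]
```

>>> drive_tool:
  commands:
    - [-430, 320, -78, 0, 0, 9.6, -1]
    - [-430, 320, -78, 0, 0, 9.6, -1]
    - [-430, 320, -78, 0, 0, 9.6, -1]
    - [-430, 320, -78, 0, 0, 9.6, -1]
    - [-430, 320, -78, 0, 0, 9.6, -1]
    - [-430, 320, -78, 0, 0, 9.6, -1]
    - [-430, 320, -78, 0, 0, 9.6, -1]
    - [-430, 320, -78, 0, 0, 9.6, -1]
    - [-430, 320, -78, 0, 0, 9.6, -1]
    - [-430, 320, -78, 0, 0, 9.6, -1]
    - [-430, 320, -78, 0, 0, 9.6, -1]
    - [-430, 320, -78, 0, 0, 9.6, -1]

```text
time_s: 1.15
tcp_pos: [0.4823, -0.1816, 0.2947]
tool_rot: [0.0, -0.082, 0.997, 0.0]
force: [1.8, -1.4, 0.9]
opening: 0.999
```

Run:
```python
from h import *
from cell import robot
plan(robot.get_obs(),[.5,-.15,.3],99.4)
```

```text
shift [-22.6  28.2  -5.3] turn [0.01 0.01 0.03]
```

>>> drive_tool:
  commands:
    - [-23, 28, -4, 0, 0, 0, -1]
    - [-23, 28, -4, 0, 0, 0, -1]
    - [-23, 28, -4, 0, 0, 0, -1]
    - [-23, 28, -4, 0, 0, 0, -1]
    - [-23, 28, -4, 0, 0, 0, -1]

```text
time_s: 1.57
tcp_pos: [0.4992, -0.1529, 0.298]
tool_rot: [-0.0, -0.081, 0.997, 0.0]
force: [-0.0, 0.4, 0.1]
opening: 0.998
```

```bash
cat > snap.py <<'E'
import sys
from h import *
from cell import robot
def snap(name):
    o=robot.get_obs();s=robot.snapshot("wrist")
    np.savez(name+".npz",**s,**{k:o[k] for k in("tcp_pos","tool_rot")});cv2.imwrite(f"pics/{name}.png",s["pixels"]);return o,s
if __name__=="__main__":
    o,s=snap(sys.argv[1]);print(o["tcp_pos"],o["tool_rot"],o["force"])
E
python3 snap.py w1
```

```text
[ 0.49920332 -0.15288601  0.29801296] [-4.49888312e-04 -8.14495809e-02  9.96677361e-01  4.52871711e-05] [-0.02751053  0.37975067  0.06872094]
```

View pics/w1.png

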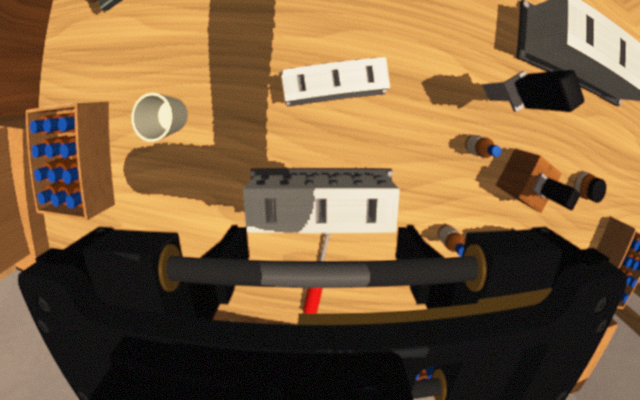

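The wrist view shows the guide's gaps at (271,210), (321,210) and (372,210), and the gauge handle near (555,190).

```bash
cat > gaps.py <<'E'
import sys
from h import *
d=dict(np.load(sys.argv[1]+".npz"));im=cv2.cvtColor(d["pixels"],cv2.COLOR_BGR2GRAY).astype(float)
P=[]
for u,v in eval(sys.argv[2]):
    w=im[v-20:v+21,u-16:u+17]; loc=cv2.medianBlur(w.astype(np.uint8),3)
    m=(w<0.7*np.median(w)).astype(np.uint8);n,l,st,c=cv2.connectedComponentsWithStats(m)
    i=min(range(1,n),key=lambda i:np.hypot(*(c[i]-[16,20])) if st[i,4]>20 else 99)
    # bounding-box centre of the mouth
    p=np.array([u-16,v-20])+c[i];x=wpix(d,d,*p,.086);P.append(x);print(np.round(p,1),st[i],np.round(x,4))
P=np.array(P);dv=P[2]-P[0];print("centre",P.mean(0),"pitch",np.linalg.norm(dv)/2,"yaw y",np.degrees(np.arctan2(dv[1],dv[0])))
E
python3 gaps.py w1 "[(271,210),(321,210),(372,210)]"
python3 - <<'E'
from h import *
s=dict(np.load("top0.npz"))
for n,u,v in(("L",325+187/8,133+222/8),("M",325+381/8,133+191/8),("R",325+573/8,133+161/8)): print(n,ray_z(s,u-.44,v-.44,.086))
d=dict(np.load("w1.npz"));print("range at guide top",d["range_z"][[190,205,200],[296,345,390]])
from cell import robot
o=robot.get_obs();plan(o,[.4635,.1845,.28],72)
E
```

```text
[269.2 210.4] [ 10   9  11  23 151] [ 0.5641 -0.2103  0.086 ]
[321.4 210.6] [ 12   9  10  24 230] [ 0.5532 -0.144   0.086 ]
[371.4 210.3] [ 11   9  10  24 226] [ 0.5426 -0.0805  0.086 ]
centre [ 0.55327762 -0.14494245  0.086     ] pitch 0.06578268674621372 yaw y 99.38756603655351
L [ 0.54220193 -0.08057448  0.086     ]
M [ 0.55279897 -0.14538688  0.086     ]
R [ 0.56306595 -0.20957535  0.086     ]
range at guide top [0.38800138 0.3929321  0.39240915]
shift [-19.4 338.9  18.1] turn [-0.   -0.04 27.31]
```

>>> drive_tool:
  commands:
    - [-20, 339, 0, 0, 0, 27.3, -1]
    - [-20, 339, 0, 0, 0, 27.3, -1]
    - [-20, 339, 0, 0, 0, 27.3, -1]
    - [-20, 339, 0, 0, 0, 27.3, -1]
    - [-20, 339, 0, 0, 0, 27.3, -1]
    - [-20, 339, 0, 0, 0, 27.3, -1]
    - [-20, 339, 0, 0, 0, 27.3, -1]
    - [-20, 339, 0, 0, 0, 27.3, -1]
    - [-20, 339, 0, 0, 0, 27.3, -1]
    - [-20, 339, 0, 0, 0, 27.3, -1]
    - [-20, 339, 0, 0, 0, 27.3, -1]
    - [-20, 339, 0, 0, 0, 27.3, -1]

```text
time_s: 2.62
tcp_pos: [0.4642, 0.1845, 0.2982]
tool_rot: [-0.0, 0.156, 0.988, -0.0]
force: [0.5, 0.7, 0.1]
opening: 0.999
```

```bash
python3 snap.py w2
python3 - <<'E'
from h import *
from cell import robot
plan(robot.get_obs(),[.4635,.1845,.2],72)
E
```

```text
[0.46422101 0.18445377 0.29823031] [-1.65996513e-04  1.56059238e-01  9.87747652e-01 -2.51599112e-04] [0.47811197 0.68385869 0.06817352]
shift [ 0.9  0.1 98.3] turn [-0.02 -0.    0.  ]
```

View pics/w2.png

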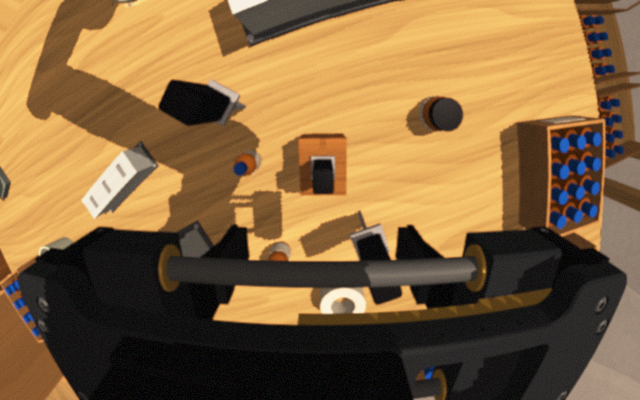

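The gauge handle is centred under the jaws at (322,180), and the holder spans u 299 to 347. A bystander gauge at (372,260) is well clear in tool x.

Run:
```python
from h import *
d=dict(np.load("w2.npz"));g=cv2.cvtColor(d["pixels"],cv2.COLOR_BGR2GRAY)
print(g[180,300:346]);print(g[150:205,322])
R=rot(d["tool_rot"])
for n,u,v,z in(("L",311,185,.153),("R",333,185,.153),("hl",299,136,.075),("hr",347,136,.075),("hl2",299,194,.075),("hr2",346,194,.075)):
    x=wpix(d,d,u,v,z);print(n,np.round(x,4),"tool xy mm",np.round(R.inv().apply(x-d["tcp_pos"])[:2]*1000,1))
# depth points of handle top in tool coords
K=d["mtx"];M=d["tool_from_camera"];P=[]
for v in range(120,205):
  for u in range(290,356):
    z=d["range_z"][v,u]
    if z>0:
        m=np.array([u-K[0,2],v-K[1,2]]);r=np.hypot(*m);th=r/K[0,0];q=np.r_[np.tan(th)*m/max(r,1e-9)*z,z,1]
        P.append((M@q)[:3])
P=np.array(P)
Z=d["tcp_pos"][2]-P[:,2]
for lo,hi in((.145,.165),(.068,.079)):
    Q=P[(Z>lo)&(Z<hi)]; print(lo,len(Q),cv2.minAreaRect((Q[:,:2]*1000).astype(np.float32)),np.median(d["tcp_pos"][2]-Q[:,2]))
```

```text
[ 63  53  54  57  55  55  53  53  55  60  52  52  41  22  26  23  28  23
  23  28  30  27  30  29  29  32  26  33  30  31  30  29  33  60  90 114
 122 117 123 116 120 122 117 122 118 131]
[132 129 134 126 122 120 148 171 146  90  38  26  18  16  16  14  14  18
  13  23  30  21  30  34  31  32  32  33  24  29  30  27  28  24  29  26
  28  30  24  33  28  21  32  54 109 167 190 191 192 189 186 187 183 181
 185]
L [0.4646 0.1736 0.153 ] tool xy mm [ -3.7 -10.1]
R [0.4715 0.195  0.153 ] tool xy mm [-3.7 12.4]
hl [0.4183 0.1704 0.075 ] tool xy mm [ 39.3 -27.4]
hr [0.4367 0.2272 0.075 ] tool xy mm [39.3 32.3]
hl2 [0.4893 0.1462 0.075 ] tool xy mm [-35.7 -28.5]
hr2 [0.5081 0.2041 0.075 ] tool xy mm [-35.7  32.4]
0.145 536 ((-0.17695236206054688, 1.6998291015625), (27.634540557861328, 19.672880172729492), 0.29025229811668396) 0.1521507677690061
0.068 1916 ((-0.6415672302246094, 1.833395004272461), (60.284881591796875, 74.3399658203125), 89.18802642822266) 0.07437051311532167
```

>>> drive_tool:
  commands:
    - [0, 1.5, 30, 0, 0, 0, -1]
    - [0, 1.5, 60, 0, 0, 0, -1]
    - [0, 1.5, 90, 0, 0, 0, -1]
    - [0, 1.5, 120, 0, 0, 0, -1]
    - [0, 1.5, 145, 0, 0, 0, -1]
    - [0, 1.5, 165, 0, 0, 0, -1]
    - [0, 1.5, 180, 0, 0, 0, -1]
    - [0, 1.5, 192, 0, 0, 0, -1]
    - [0, 1.5, 192, 0, 0, 0, -1]
    - [0, 1.5, 192, 0, 0, 0, -1]

```text
time_s: 3.5
tcp_pos: [0.4649, 0.1855, 0.1063]
tool_rot: [-0.0, 0.156, 0.988, -0.001]
force: [-0.3, 0.1, 0.4]
opening: 1.001
```

>>> drive_tool:
  commands:
    - [0, 0, 0, 0, 0, 0, 0.2]
    - [0, 0, 0, 0, 0, 0, 0.4]
    - [0, 0, 0, 0, 0, 0, 0.55]
    - [0, 0, 0, 0, 0, 0, 0.65]
    - [0, 0, 0, 0, 0, 0, 1]
    - [0, 0, 0, 0, 0, 0, 1]
    - [0, 0, 0, 0, 0, 0, 1]
    - [0, 0, 0, 0, 0, 0, 1]

```text
time_s: 4.17
tcp_pos: [0.4647, 0.187, 0.1064]
tool_rot: [0.0, 0.155, 0.988, 0.0]
force: [-0.3, -0.3, -0.4]
opening: 0.478
```

>>> drive_tool:
  commands:
    - [0, 0, 0, 0, 0, 0, 1]
    - [0, 0, 0, 0, 0, 0, 1]
    - [0, 0, 0, 0, 0, 0, 1]
    - [0, 0, 0, 0, 0, 0, 1]
    - [0, 0, 0, 0, 0, 0, 1]
    - [0, 0, 0, 0, 0, 0, 1]
    - [0, 0, 0, 0, 0, 0, 1]
    - [0, 0, 0, 0, 0, 0, 1]

```text
time_s: 4.83
tcp_pos: [0.4646, 0.1869, 0.1062]
tool_rot: [-0.0, 0.156, 0.988, -0.0]
force: [-0.0, 0.4, -1.3]
opening: 0.248
```

>>> drive_tool:
  commands:
    - [0, 0, -5, 0, 0, 0, 1]
    - [0, 0, -12, 0, 0, 0, 1]
    - [0, 0, -22, 0, 0, 0, 1]
    - [0, 0, -34, 0, 0, 0, 1]
    - [0, 0, -46, 0, 0, 0, 1]
    - [0, 0, -58, 0, 0, 0, 1]
    - [0, 0, -70, 0, 0, 0, 1]
    - [0, 0, -82, 0, 0, 0, 1]
    - [0, 0, -94, 0, 0, 0, 1]
    - [0, 0, -106, 0, 0, 0, 1]
    - [0, 0, -115, 0, 0, 0, 1]
    - [0, 0, -115, 0, 0, 0, 1]

```text
time_s: 5.83
tcp_pos: [0.4658, 0.1876, 0.224]
tool_rot: [0.002, 0.155, 0.988, 0.002]
force: [-0.4, 0.7, -0.8]
opening: 0.251
```

Run:
```python
from h import *
from cell import robot
o=robot.get_obs();print(o["opening"],o["force"]);plan(o,[.5465,-.105,.222],99.4)
```

```text
0.25072190098153335 [-0.36603533  0.6508472  -0.82216187]
shift [-166.6 -253.8    1.5] turn [  0.18   0.24 -27.27]
```

Run:
```python
from h import *
from cell import robot
o=robot.get_obs();plan(o,[.5426,-.0807,.222],99.4)
```

```text
shift [-155.4 -231.9    1.6] turn [  0.18   0.24 -27.27]
```

>>> drive_tool:
  commands:
    - [-13, -20, 0, 0, 0, 0, 1]
    - [-30, -45, 0, 0, 0, 0, 1]
    - [-50, -75, 0, 0, 0, -4, 1]
    - [-70, -105, 0, 0, 0, -8, 1]
    - [-90, -134, 0, 0, 0, -12, 1]
    - [-110, -164, 0, 0, 0, -16, 1]
    - [-128, -192, 0, 0, 0, -20, 1]
    - [-142, -213, 0, 0, 0, -24, 1]
    - [-151, -226, 0, 0, 0, -27, 1]
    - [-155, -232, 0, 0, 0, -27.3, 1]
    - [-155, -232, 0, 0, 0, -27.3, 1]
    - [-155, -232, 0, 0, 0, -27.3, 1]

```text
time_s: 6.83
tcp_pos: [0.5406, -0.0812, 0.2208]
tool_rot: [-0.0, -0.081, 0.997, 0.0]
force: [-0.2, -0.3, -0.6]
opening: 0.253
```

```bash
python3 snap.py w3
python3 - <<'E'
from h import *
from cell import robot
o=robot.get_obs();plan(o,[.5426,-.0807,.18],99.4);s=robot.snapshot("scene");np.savez("s3.npz",**s)
a=cv2.resize(s["pixels"][95:275,195:375],(600,600),interpolation=cv2.INTER_CUBIC);cv2.imwrite("pics/s3.png",a)
E
```

```text
[ 0.5405503  -0.08118063  0.22082938] [-4.87827046e-04 -8.12148999e-02  9.96696474e-01  2.03232522e-04] [-0.22166415 -0.32046277 -0.63331113]
shift [-2.  -0.3 41. ] turn [ 0.02 -0.04 -0.02]
```

View pics/w3.png

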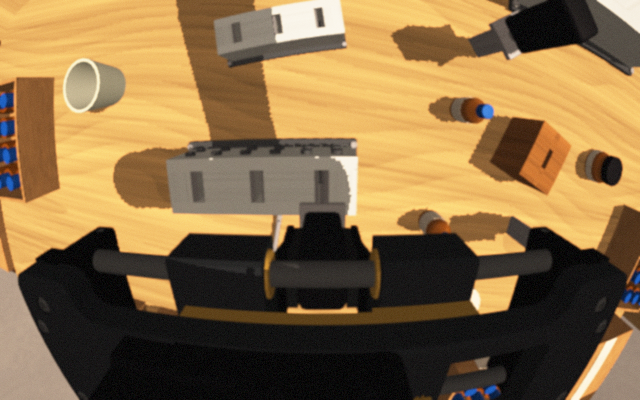

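The wrist view shows the collar at (322,208), just in front of the left gap at (321,186). The holder at (530,155) is empty. Now the relative alignment, in tool coordinates.

```bash
python3 gaps.py w3 "[(197,186),(257,186),(321,186)]"
python3 - <<'E'
from h import *
d=dict(np.load("w3.npz"));R=rot(d["tool_rot"])
g=cv2.cvtColor(d["pixels"],cv2.COLOR_BGR2GRAY)
print("collar row207",g[207,292:354]);print("gap rows",g[178,305:340],g[192,305:340])
print("col",g[160:215,321])
for u,v in((300.5,207),(343.5,207)):
    x=wpix(d,d,u,v,d["tcp_pos"][2]-.0313);print("collar",np.round(R.inv().apply(x-d["tcp_pos"])*1000,1))
for G in([.5426,-.0806,.086],):print("gap w1 in tool",np.round(R.inv().apply(np.array(G)-d["tcp_pos"])*1000,1))
E
```

```text
[196.8 185.5] [ 10   6  13  30 282] [ 0.5629 -0.2094  0.086 ]
[256.2 184.6] [  9   5  14  31 335] [ 0.5519 -0.1454  0.086 ]
[321.5 186.7] [ 10   5  14  34 377] [ 0.5435 -0.0805  0.086 ]
centre [ 0.5527494  -0.14508528  0.086     ] pitch 0.0651706644164285 yaw y 98.56204319948198
collar row207 [134 131 134 134 130 131 120 109 100  94  99 101  99  95  96  95  97  98
 101  96  96  98  98  95 100  99  97 100  95  96  95 100  98  97  98  96
  98  98 102  98  95 101  99 101  97  99  96  99  97  98  96  99 102 107
 120 131 167 224 242 243 243 243]
gap rows [126 130 128 129 130 132 129 126 119 100  81  74  79  67  59  51  55  62
  68  67  71  72  78  99 117 130 130 129 127 127 128 128 128 132 131] [129 127 129 126 131 131 133 127 123 108  93  76  77  83  88  76  74  69
  73  77  76  74  83  96 115 133 131 129 130 129 130 127 125 127 128]
col [135 135 134 130 132 129 138 133 135 121  91  62  52  57  53  58  51  49
  55  58  54  54  52  63  71  75  73  69  72  68  71  72  74  72  73  71
  69  70  73  71  73  68  72  68  86  92  95  96  96  97  90  67  42  18
  14]
collar [ 10.3 -13.7  31.3]
collar [10.3 14.6 31.3]
gap w1 in tool [ -2.2   0.2 134.8]
```

View pics/s3.png

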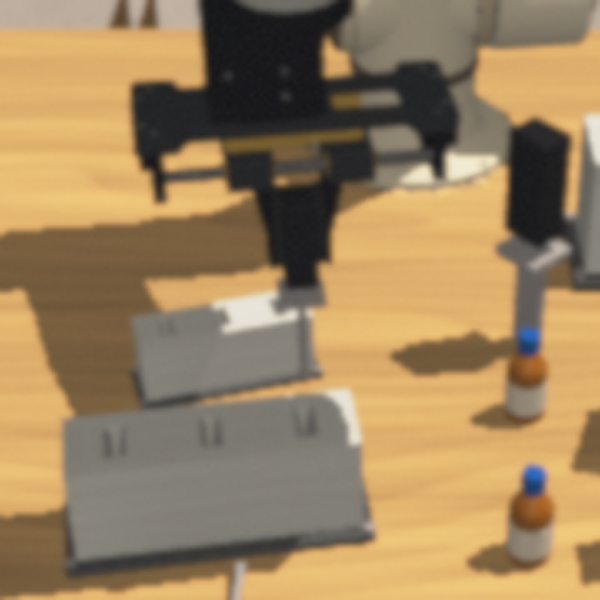

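The gauge hangs upright and aligned with the gap. Lower to the mouth of the left gap.

>>> drive_tool:
  commands:
    - [-2, 0, 8, 0, 0, 0, 1]
    - [-2, 0, 18, 0, 0, 0, 1]
    - [-2, 0, 28, 0, 0, 0, 1]
    - [-2, 0, 36, 0, 0, 0, 1]
    - [-2, 0, 40, 0, 0, 0, 1]
    - [-2, 0, 40, 0, 0, 0, 1]
    - [-2, 0, 40, 0, 0, 0, 1]

```text
time_s: 7.52
tcp_pos: [0.5429, -0.0812, 0.181]
tool_rot: [-0.0, -0.082, 0.997, -0.0]
force: [0.5, 0.5, -1.8]
opening: 0.249
```

>>> drive_tool:
  commands:
    - [0, 0, 2, 0, 0, 0, 1]
    - [0, 0, 4, 0, 0, 0, 1]
    - [0, 0, 6, 0, 0, 0, 1]
    - [0, 0, 6, 0, 0, 0, 1]

```text
time_s: 7.85
tcp_pos: [0.5427, -0.0812, 0.175]
tool_rot: [-0.0, -0.082, 0.997, 0.0]
force: [-0.5, -0.2, -1.3]
opening: 0.251
```

>>> drive_tool:
  commands:
    - [0, 0, 2, 0, 0, 0, 1]
    - [0, 0, 4, 0, 0, 0, 1]
    - [0, 0, 6, 0, 0, 0, 1]
    - [0, 0, 8, 0, 0, 0, 1]
    - [0, 0, 8, 0, 0, 0, 1]

```text
time_s: 8.27
tcp_pos: [0.5426, -0.0811, 0.1667]
tool_rot: [-0.001, -0.082, 0.997, 0.0]
force: [-0.2, 0.1, -1.2]
opening: 0.249
```

>>> drive_tool:
  commands:
    - [0, 0, 2, 0, 0, 0, 1]
    - [0, 0, 4, 0, 0, 0, 1]
    - [0, 0, 6, 0, 0, 0, 1]
    - [0, 0, 8, 0, 0, 0, 1]
    - [0, 0, 8, 0, 0, 0, 1]

```text
time_s: 8.68
tcp_pos: [0.5433, -0.0816, 0.1593]
tool_rot: [0.0, -0.082, 0.997, -0.001]
force: [0.3, -2.8, -0.7]
opening: 0.253
```

>>> drive_tool:
  commands:
    - [0, 0, 1, 0, 0, 0, 1]
    - [0, 0, 2, 0, 0, 0, 1]
    - [0, 0, 3, 0, 0, 0, 1]
    - [0, 0, 4, 0, 0, 0, 1]
    - [0, 0, 4, 0, 0, 0, 1]

```text
time_s: 9.1
tcp_pos: [0.5433, -0.0814, 0.1556]
tool_rot: [0.0, -0.082, 0.997, -0.0]
force: [0.5, -3.9, 0.9]
opening: 0.254
```

>>> drive_tool:
  commands:
    - [0, 0, 1, 0, 0, 0, 1]
    - [0, 0, 2, 0, 0, 0, 1]
    - [0, 0, 3, 0, 0, 0, 1]
    - [0, 0, 4, 0, 0, 0, 1]
    - [0, 0, 4, 0, 0, 0, 1]

```text
time_s: 9.52
tcp_pos: [0.543, -0.0812, 0.1512]
tool_rot: [0.0, -0.082, 0.997, -0.0]
force: [1.2, -4.5, 1.3]
opening: 0.245
```

>>> drive_tool:
  commands:
    - [0, 0, 0.6, 0, 0, 0, 1]
    - [0, 0, 1.2, 0, 0, 0, 1]
    - [0, 0, 1.8, 0, 0, 0, 1]
    - [0, 0, 2.4, 0, 0, 0, 1]
    - [0, 0, 2.4, 0, 0, 0, 1]

```text
time_s: 9.93
tcp_pos: [0.5427, -0.0811, 0.1486]
tool_rot: [-0.0, -0.082, 0.997, 0.0]
force: [2.4, -5.0, 1.8]
opening: 0.253
```

>>> drive_tool:
  commands:
    - [0, 0, 0.6, 0, 0, 0, 1]
    - [0, 0, 1.2, 0, 0, 0, 1]
    - [0, 0, 1.8, 0, 0, 0, 1]
    - [0, 0, 2.4, 0, 0, 0, 1]
    - [0, 0, 2.4, 0, 0, 0, 1]

```text
time_s: 10.35
tcp_pos: [0.5428, -0.0811, 0.1464]
tool_rot: [-0.0, -0.082, 0.997, 0.0]
force: [0.2, -4.9, 0.6]
opening: 0.249
```

>>> drive_tool:
  commands:
    - [0, 0, 0.6, 0, 0, 0, 1]
    - [0, 0, 1.2, 0, 0, 0, 1]
    - [0, 0, 1.8, 0, 0, 0, 1]
    - [0, 0, 2.4, 0, 0, 0, 1]
    - [0, 0, 2.4, 0, 0, 0, 1]

```text
time_s: 10.77
tcp_pos: [0.5429, -0.0811, 0.144]
tool_rot: [-0.0, -0.082, 0.997, 0.0]
force: [1.4, -4.5, 0.2]
opening: 0.248
```

>>> drive_tool:
  commands:
    - [0, 0, 0.6, 0, 0, 0, 1]
    - [0, 0, 1.2, 0, 0, 0, 1]
    - [0, 0, 1.8, 0, 0, 0, 1]
    - [0, 0, 2.4, 0, 0, 0, 1]
    - [0, 0, 2.4, 0, 0, 0, 1]

```text
time_s: 11.18
tcp_pos: [0.5429, -0.0811, 0.1416]
tool_rot: [0.0, -0.082, 0.997, 0.0]
force: [0.9, -5.1, 0.3]
opening: 0.247
```

>>> drive_tool:
  commands:
    - [0, 0, 0.6, 0, 0, 0, 1]
    - [0, 0, 1.2, 0, 0, 0, 1]
    - [0, 0, 1.8, 0, 0, 0, 1]
    - [0, 0, 2.4, 0, 0, 0, 1]
    - [0, 0, 2.4, 0, 0, 0, 1]

```text
time_s: 11.6
tcp_pos: [0.5429, -0.0811, 0.1392]
tool_rot: [-0.0, -0.082, 0.997, 0.0]
force: [1.2, -5.1, 0.7]
opening: 0.249
```

>>> drive_tool:
  commands:
    - [0, 0, 0.6, 0, 0, 0, 1]
    - [0, 0, 1.2, 0, 0, 0, 1]
    - [0, 0, 1.8, 0, 0, 0, 1]
    - [0, 0, 2.4, 0, 0, 0, 1]
    - [0, 0, 2.4, 0, 0, 0, 1]

```text
time_s: 12.02
tcp_pos: [0.5429, -0.0811, 0.1368]
tool_rot: [-0.0, -0.082, 0.997, 0.0]
force: [0.9, -4.8, 1.3]
opening: 0.247
```

Depth is about 42.5 mm and the force is still low.

>>> drive_tool:
  commands:
    - [0, 0, 0.6, 0, 0, 0, 1]
    - [0, 0, 1.2, 0, 0, 0, 1]
    - [0, 0, 1.8, 0, 0, 0, 1]
    - [0, 0, 2.4, 0, 0, 0, 1]
    - [0, 0, 2.4, 0, 0, 0, 1]

```text
time_s: 12.43
tcp_pos: [0.5429, -0.0811, 0.1344]
tool_rot: [-0.0, -0.082, 0.997, 0.0]
force: [0.5, -4.1, 1.3]
opening: 0.251
```

>>> drive_tool:
  commands:
    - [0, 0, 0.6, 0, 0, 0, 1]
    - [0, 0, 1.2, 0, 0, 0, 1]
    - [0, 0, 1.8, 0, 0, 0, 1]
    - [0, 0, 2.4, 0, 0, 0, 1]
    - [0, 0, 2.4, 0, 0, 0, 1]

```text
time_s: 12.85
tcp_pos: [0.5429, -0.0811, 0.132]
tool_rot: [-0.0, -0.082, 0.997, 0.0]
force: [1.4, -5.5, 0.3]
opening: 0.251
```

>>> drive_tool:
  commands:
    - [0, 0, 0.6, 0, 0, 0, 1]
    - [0, 0, 1.2, 0, 0, 0, 1]
    - [0, 0, 1.8, 0, 0, 0, 1]
    - [0, 0, 2.4, 0, 0, 0, 1]
    - [0, 0, 2.4, 0, 0, 0, 1]

```text
time_s: 13.27
tcp_pos: [0.5429, -0.0811, 0.1296]
tool_rot: [-0.0, -0.082, 0.997, 0.0]
force: [1.0, -5.4, -0.2]
opening: 0.251
```

>>> drive_tool:
  commands:
    - [0, 0, 0.6, 0, 0, 0, 1]
    - [0, 0, 1.2, 0, 0, 0, 1]
    - [0, 0, 1.8, 0, 0, 0, 1]
    - [0, 0, 2.4, 0, 0, 0, 1]
    - [0, 0, 2.4, 0, 0, 0, 1]

```text
time_s: 13.68
tcp_pos: [0.5429, -0.0811, 0.1272]
tool_rot: [-0.0, -0.082, 0.997, 0.0]
force: [1.2, -5.9, 0.8]
opening: 0.251
```

>>> drive_tool:
  commands:
    - [0, 0, 1, 0, 0, 0, 1]
    - [0, 0, 2, 0, 0, 0, 1]
    - [0, 0, 3, 0, 0, 0, 1]
    - [0, 0, 4, 0, 0, 0, 1]
    - [0, 0, 5, 0, 0, 0, 1]
    - [0, 0, 5, 0, 0, 0, 1]

```text
time_s: 14.18
tcp_pos: [0.5428, -0.0811, 0.122]
tool_rot: [-0.0, -0.082, 0.997, 0.0]
force: [0.7, -6.0, -0.2]
opening: 0.252
```

>>> drive_tool:
  commands:
    - [0, 0, 0.6, 0, 0, 0, 1]
    - [0, 0, 1.2, 0, 0, 0, 1]
    - [0, 0, 1.8, 0, 0, 0, 1]
    - [0, 0, 2.4, 0, 0, 0, 1]
    - [0, 0, 2.4, 0, 0, 0, 1]

```text
time_s: 14.6
tcp_pos: [0.5428, -0.0811, 0.1197]
tool_rot: [-0.0, -0.082, 0.997, 0.0]
force: [1.8, -4.3, 0.1]
opening: 0.251
```

>>> drive_tool:
  commands:
    - [0, 0, 0.5, 0, 0, 0, 1]
    - [0, 0, 1, 0, 0, 0, 1]
    - [0, 0, 1.5, 0, 0, 0, 1]
    - [0, 0, 1.5, 0, 0, 0, 1]

```text
time_s: 14.93
tcp_pos: [0.5428, -0.0811, 0.1182]
tool_rot: [-0.0, -0.082, 0.997, 0.0]
force: [1.1, -5.6, -0.1]
opening: 0.253
```

>>> drive_tool:
  commands:
    - [0, 0, 0.5, 0, 0, 0, 1]
    - [0, 0, 1, 0, 0, 0, 1]
    - [0, 0, 1.5, 0, 0, 0, 1]
    - [0, 0, 1.5, 0, 0, 0, 1]

```text
time_s: 15.27
tcp_pos: [0.5429, -0.0811, 0.1172]
tool_rot: [-0.0, -0.082, 0.997, -0.0]
force: [-0.3, -4.3, 3.1]
opening: 0.246
```

>>> drive_tool:
  commands:
    - [0, 0, 0.4, 0, 0, 0, 1]
    - [0, 0, 0.8, 0, 0, 0, 1]
    - [0, 0, 0.8, 0, 0, 0, 1]

```text
time_s: 15.52
tcp_pos: [0.5429, -0.0811, 0.1171]
tool_rot: [0.0, -0.082, 0.997, -0.0]
force: [-1.3, -3.5, 7.1]
opening: 0.25
```

The collar met the block at the expected height (tcp 0.1171 against 0.1173 predicted), at only 7 N. Ease off, release and retreat.

>>> drive_tool:
  commands:
    - [0, 0, -0.6, 0, 0, 0, 1]
    - [0, 0, -0.6, 0, 0, 0, 0.4]
    - [0, 0, -0.6, 0, 0, 0, 0.2]
    - [0, 0, -0.6, 0, 0, 0, 0]
    - [0, 0, -0.6, 0, 0, 0, 0]
    - [0, 0, -0.6, 0, 0, 0, 0]
    - [0, 0, -0.6, 0, 0, 0, 0]
    - [0, 0, -0.6, 0, 0, 0, 0]

```text
time_s: 16.18
tcp_pos: [0.5427, -0.0809, 0.1165]
tool_rot: [-0.0, -0.082, 0.997, 0.0]
force: [0.2, -0.1, 0.2]
opening: 0.492
```

>>> drive_tool:
  commands:
    - [0, 0, -5, 0, 0, 0, 0]
    - [0, 0, -15, 0, 0, 0, 0]
    - [0, 0, -30, 0, 0, 0, 0]
    - [0, 0, -45, 0, 0, 0, 0]
    - [0, 0, -60, 0, 0, 0, 0]
    - [0, 0, -80, 0, 0, 0, 0]
    - [0, 0, -100, 0, 0, 0, 0]
    - [0, 0, -120, 0, 0, 0, 0]
    - [0, 0, -140, 0, 0, 0, 0]
    - [0, 0, -150, 0, 0, 0, 0]
    - [0, 0, -150, 0, 0, 0, 0]

```text
time_s: 17.1
tcp_pos: [0.5442, -0.0812, 0.2702]
tool_rot: [0.003, -0.082, 0.997, -0.0]
force: [-0.1, -0.3, 0.3]
opening: 0.501
```

Run:
```python
from h import *
from snap import snap
from cell import robot
o,w=snap("w4");print(o["opening"],o["tcp_pos"])
s=robot.snapshot("scene");X=cloud(s);P=X[150:260,200:320].reshape(-1,3)
n=P[np.hypot(P[:,0]-.5426,P[:,1]+.0807)<.03];print("gauge top",np.sort(n[:,2])[-30:].round(4)[[0,15,29]])
Q=n[n[:,2]>.12];print("handle low/high centroid",Q[Q[:,2]<.14].mean(0),Q[Q[:,2]>.15].mean(0))
a=cv2.resize(s["pixels"][135:275,195:435],(720,420),interpolation=cv2.INTER_CUBIC)
b=w["pixels"][120:260,140:620];b=cv2.resize(b,(617,180));c=np.zeros((600,720,3),np.uint8);c[:420]=a;c[420:,:617]=b;cv2.imwrite("pics/fin.png",c)
```

```text
0.5012567730364795 [ 0.54422482 -0.08118348  0.27022016]
gauge top [0.2727 0.2773 0.2864]
handle low/high centroid [ 0.55575004 -0.07989991  0.12981367] [ 0.55039573 -0.08161296  0.18884673]
```

View pics/fin.png

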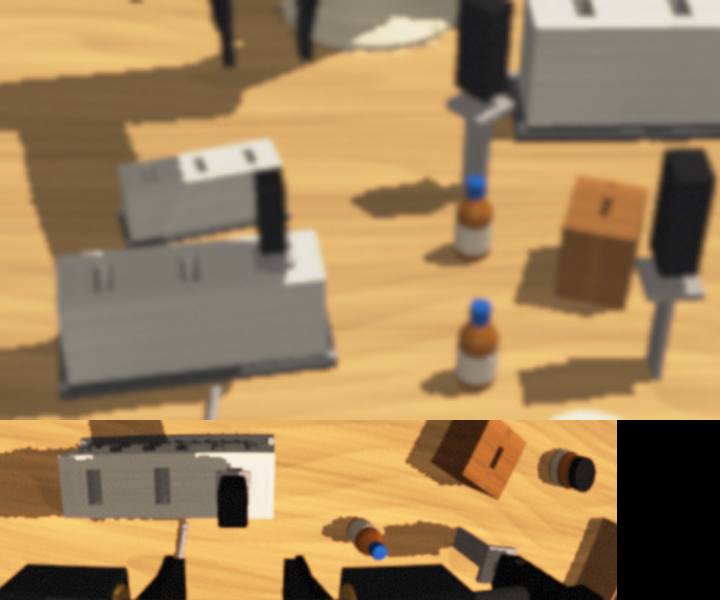

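The gauge stands upright in the left gap with its collar on the block, and the bystanders are undisturbed. One last height check without the fingers, then hand in.

Run:
```python
from h import *
from cell import robot
s=robot.snapshot("scene");X=cloud(s).reshape(-1,3)
n=X[(np.hypot(X[:,0]-.5426,X[:,1]+.0807)<.03)&(X[:,2]<.2)]
print("top",np.sort(n[:,2])[-40:].round(3)[::6]); print(robot.get_obs()["force"])
robot.hand_in()
```

```text
top [0.164 0.164 0.164 0.165 0.165 0.166 0.166]
[-0.29939643  0.6352649  -1.74849308]
the job is handed in; nothing more can be done
```

The gauge is fully home in the left (+y) gap, the first one I tried, and the job is handed in. I never tried the other two gaps.

- **Fit:** I drew the gauge from the holder and lowered it into the left gap in small steps. It passed the 30–50 mm range where the other gaps jam. Vertical force stayed at about 3 N or less until the collar met the block, within 0.2 mm of the predicted height.
- **Force on the gauge:** the highest vertical reading was about 7 N, when I pressed the collar down to confirm it, well below the 18 N at which the handle starts to give. There was a steady sideways force of about 5 N in the gap, which vanished on release.
- **Final checks:** after release and retreat, the handle top measured 0.164–0.166 m (expected 0.164 for a fully seated gauge). The pictures showed it upright with the collar down, the holder empty, and the things in view undisturbed. The last pictures did not show the cup or all of the roll and driver, but the arm never came near them.
- **Check that failed:** a first height check read 0.27–0.29 m because it picked up the gripper fingers; I repeated it without them. The clock was at about 17 s when I handed in.

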